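# Isolate the fuse panel and draw the blown fuse's carrier

### The job

On the fuse panel, first push the isolator lever fully over to its far side (off). Then draw the blown fuse's carrier, the one with the indicator pin standing up from its top: pinch its two side catches together with the fingers, lift it straight out of its base to about 10 cm above its seat and finish while still holding it there, upright, still, catches pinched and nothing else carrying it. Leave the other carrier seated and do not disturb the other things lying about.

Things in the scene. Friction and masses are not known exactly. Their poses are not given: they have to be found in the camera images.
- fuse_panel: fixed grey plate, 100 (x) by 330 (y) by 8 mm, on the bench. Origin: centre of its underside. x points away from the robot (yaw within 0.2 rad), y to the left along its length. The isolator stands at y = +115 mm; two equal fuse bases, 66 x 74 mm, tops 37 mm above the bench, at y = +5 and -115 mm (x = 0), each with a carrier seated; which carrier is in which varies
- isolator (a joint): angle of the isolator lever, rad: 0 = leaning fully to the panel's -x (towards the robot, on), 1.0 = fully over to +x (off). It stays where it is left and needs only a light push near its tip
- isolator_tip (a point): centre of the ball, 26 mm across, at the end of the 10 mm thick lever. It swings in the panel's x-z plane, 60 mm from its pivot, which lies 30 mm above the bench at x = 0, y = +115 mm on the panel; the block under it is 70 x 50 mm, its highest part 43 mm above the bench. At 0 and 1.0 rad the ball is 83 mm above the bench and 29 mm to the near or far side of the pivot
- blown_carrier_grip (a point): point midway between the two catch pads of the blown carrier (the one whose 10 mm thick steel indicator pin stands 16 mm up from its top). 66 mm above the bench when seated; carrier's underside 53 mm below it, body top 16 mm and pin tip 32 mm above it. Pads stand at +y and -y of the body, 26 mm wide along x, from 15 mm below to 13 mm above this point, 52 mm over their outer faces, 40 mm pinched
- good_carrier_grip (a point): the same point of the other carrier, equal but that no pin shows: its indicator is hidden in its flat top; it stays seated
- blown_carrier_catch1 (a joint): travel of the blown carrier's +y catch, m: 0 = sprung out, its hooked foot latched under the base's lip; 0.006 = pressed fully in, which takes about 5 N. Both must be in by over 4 mm for the carrier to come out; a grip of 15 to 30 N does it and holds the carrier well
- blown_carrier_catch2 (a joint): the same for its -y catch
- blown_carrier: the blown fuse's carrier: a black block 52 mm (x) by 24 mm (y) by 69 mm with a grey sprung catch on each y side, about 115 g. Origin: centre of its underside; z up, x and y as the panel's. Lifted straight up, it is clear of its base after 25 mm
- good_carrier: the other carrier itself; origin at the centre of its underside, z up
- pot_knob: a black ribbed control knob, 26 mm across, 18 mm high, standing on the panel between the two fuse bases; a bystander
- heatsink: a small black finned heatsink, 28x34x22 mm, on the bench in front of the panel; a bystander
- driver: a red-handled screwdriver, 187 mm long, 28 mm high, lying on the bench in front of the panel; a bystander
- pliers: blue-handled pliers, 152 mm long, 11 mm high, lying on the bench behind the panel; a bystander
- tape: a roll of masking tape lying flat, 103 mm across, 25 mm high; a bystander
- hexkeys: a red folding hex key set, 28x85x20 mm; a bystander
Mind the look-alikes: they are no part of the job. What is shaped like the good_carrier but brown is not meant. What is shaped like the blown_carrier but turquoise is not meant.

How it is judged:
On the way, in this order (a step that is already met when the one before it is completed fails the run):
1. the isolator lever is pushed over to off, both carriers still in their bases (value of joint isolator above 0.8 rad and z of blown_carrier_grip in the frame of fuse_panel below 0.072 m), for 0.2 s.
2. both catches of the blown carrier are pinched in by the fingers while it is still in its base (value of joint each of blown_carrier_catch1, blown_carrier_catch2 above 0.0042 m and z of blown_carrier_grip in the frame of fuse_panel below 0.076 m and contact force between the fingers and blown_carrier above 2 N), for 0.1 s.
3. the blown carrier is lifted free and held by its pinched catches (value of joint isolator above 0.8 rad and z of blown_carrier_grip in the frame of fuse_panel above 0.126 m and angle between blown_carrier_grip's own z axis and vertical below 0.3 rad and contact force between the fingers and blown_carrier above 2 N and contact force between blown_carrier and fuse_panel below 0.1 N and contact force between blown_carrier and good_carrier below 0.1 N and linear speed of blown_carrier below 0.03 m/s and value of joint each of blown_carrier_catch1, blown_carrier_catch2 above 0.0042 m and z of good_carrier_grip in the frame of fuse_panel below 0.07 m and distance of good_carrier_grip from where it was at the start of the episode below 0.006 m), for 0.2 s.
At the end, for the whole second after the job is handed in: Isolator beyond 0.8 rad. Blown carrier held by the fingers, both catches in over 4.2 mm, at least 60 mm above its seat, within 0.3 rad of upright, still (under 0.03 m/s), touching neither panel nor other carrier. Other carrier in its base, within 6 mm of its start (all of step 3); the arm keeps its last pose, push and grip.
It fails at once if the other carrier is drawn or dislodged (moved by more than 10 mm) (distance of good_carrier_grip from where it was at the start of the episode above 0.01 m).
It fails at once if a bystander is pushed by more than 30 mm (distance of any of pot_knob, heatsink, driver, pliers, tape, hexkeys from where it was at the start of the episode above 0.03 m).
It also fails if it takes over 48 s, if anything falls off the work surface, if the arm or the gripper's body presses on something with over 40 N, if the wrist force passes 120 N, or if a joint passes its speed limit or range.

### The arm

A 6-joint arm with a two-finger parallel gripper is mounted at the origin on a cart in front of the work surface, level with it; the furniture and walls round the work are solid. World frame = base frame: x ahead of the robot, y to its left, z up, the work surface at z = 0. Lengths are in m, angles in rad, forces in N, time in s.
With the tool pointing down it reaches from about 0.425 to 1.125 m from the base axis. Payload 14.9 kg.
Tool frame: the origin (TCP) lies at the very end of the fingers, on their centre line; the grasp point (between the pads) lies 19 mm behind it (env.grip_point_offset is the distance from the TCP to the grasp point, in m); z points along the fingers, y is the line along which they close (so a half turn about z gives the same grasp; the last joint's range is limited). The gripper opens to 91 mm and grips with 3 to 60 N. Pads are 32 mm wide; open, the fingers measure 118 mm over their backs; the gripper's body (76 mm by 178 mm) begins 60 mm behind the grasp point.
Start: joints at [-1.209, 0.379, 1.734, -0, 1.028, -0.033], TCP at [0.269, -0.646, 0.214] pointing down, gripper open.
Joint ranges: [-2.77, 2.77], [-0.74, 2.19], [0, 2.66], [-1.06, 4.2], [0.31, 2.87], [-3.08, 3.08]. Speed limits (rad/s): [1.89, 1.89, 2.39, 3.14, 3.14, 3.14].

### API

Orientations are given as a 3x3 rotation matrix whose columns are the frame's x, y, z axes.
In Python, from rig import telemetry, read_camera, env gives the robot as it stands.
- The arm moves only by the shell command python3 -m crank 'ROWS' [FORCE]. ROWS is JSON, one flat list of numbers, 5 for each row, row after row: the gripper command: -1 is shut, 1 is fully open, values between are in proportion, then the shift along the tool's x, y, z in units of 10 cm (1.0 is 10 cm), then the turn about the tool's z in units of 90 degrees (1.0 is 90 degrees). In form: [grip, x, y, z, twist, grip, x, y, z, twist, ...]. A call has 1 to 5 rows; each row is the pose to reach, as a shift and turn from the pose commanded when the call began, along the tool's axes at that moment; what a row does not reach only later rows make up. A row lasts 1/10 s, in which the tool goes at most 50 mm and 8.59 degrees, less where a joint would pass 70% of its speed; a pose out of reach is approached as far as the arm can. A call with a number of a shift or a turn outside -1 to 1 is refused whole. A call with a gripper value outside its range is refused whole. The fingers move at their own pace and stop on an object; FORCE is the grip in N (left out, the last holds). Time passes only in rows, so rows that repeat a pose let the fingers close. It gives the time, the measured TCP pose, the force, the opening and the grip force at its end, in the units of the state.
- telemetry.read_state(): the state, without advancing time (a new reading comes with each control period).
- read_camera(name): name is "scene" or "top" or "wrist"; returns a dict with "color" (384x512x3 uint8, red, green, blue), "z_map" (384x512 float32, m along the optical axis (not along the pixel's ray), 0 where there is no reading), "fx", "fy", "cx", "cy" (pixels), "dist_coeffs" ([k1, k2, p1, p2, k3] as OpenCV has them; the pictures are not rectified), "R" (3x3) and "t" (3): a world point X has camera coordinates R X + t. Camera axes: x right, y down, z forward; pixel columns grow to the right and rows downward; lengths in m; the calibration is good to about 2 mm. A picture is of the moment at which its call begins.
- env.job_done(): hands the job in; it is judged then, once.
The state is a dict: "time": time; "q": joint angles; "qvel": joint speeds; "joint_efforts": joint torques, N m; "tcp_pos": TCP position; "eef_rot": TCP orientation; "force": force on the tool from outside, world axes, zero at the start; "ft_torque": the same for the moment, N m; "gripper_width": finger opening in m; "grip_force": force on a finger pad.
Only numpy, scipy, OpenCV 4.12 (cv2) and the standard library are available. Lean on these libraries where they do the work, as an engineer would, in place of code of your own. Each camera call takes 0.05 s, during which the arm holds its last target. There are 200 camera calls.

## Working session

There is one attempt and no reset: what is moved stays moved. The work goes in short steps, Python scripts to look and compute and a shell command to move; the robot and the scene stay as the last step left them, time stands still between calls to the robot, and variables do not carry over. Pictures are saved under pics/ and viewed, at most 10 in all, crops included, and the job is handed in when it is done.

```bash
mkdir -p pics; cat > h.py <<'E'
import numpy as np, cv2, pickle
from rig import telemetry, read_camera, env
def snap(n,tag):
    c=read_camera(n); pickle.dump(c,open(f'pics/{tag}.pkl','wb'))
    cv2.imwrite(f'pics/{tag}.png',c['color'][:,:,::-1]); return c
def load(tag): return pickle.load(open(f'pics/{tag}.pkl','rb'))
def cal(c):
    K=np.array([[c['fx'],0,c['cx']],[0,c['fy'],c['cy']],[0,0,1]]); return K,np.array(c['dist_coeffs'],float),np.array(c['R']),np.array(c['t'])
def ray(c,uv):
    K,d,R,t=cal(c); p=cv2.undistortPoints(np.array(uv,float).reshape(-1,1,2),K,d)[:,0]
    return -R.T@t, np.c_[p,np.ones(len(p))]@R
def onz(c,uv,z):
    o,r=ray(c,uv); return o+r*((z-o[2])/r[:,2])[:,None]
def cloud(c):
    H,W=c['z_map'].shape; u,v=np.meshgrid(np.arange(W),np.arange(H))
    o,r=ray(c,np.c_[u.ravel(),v.ravel()]); return (o+r*c['z_map'].reshape(-1,1)).reshape(H,W,3)
E
python3 - <<'E'
from h import *
a=snap('top','top0');b=snap('scene','sc0')
cv2.imwrite('pics/both0.png',cv2.resize(np.hstack([a['color'],b['color']])[:,:,::-1],(800,300)))
print(telemetry.read_state()['time'],telemetry.read_state()['eef_rot'],-a['R'].T@a['t'])
E
```

```text
0.1 [[ 9.23076502e-01  3.84616236e-01 -3.50591766e-04]
 [ 3.84616395e-01 -9.23076052e-01  9.11523256e-04]
 [ 2.69637814e-05 -9.76249040e-04 -9.99999523e-01]] [ 0.27436744 -0.09912429  1.27905947]
```

View pics/top0.png

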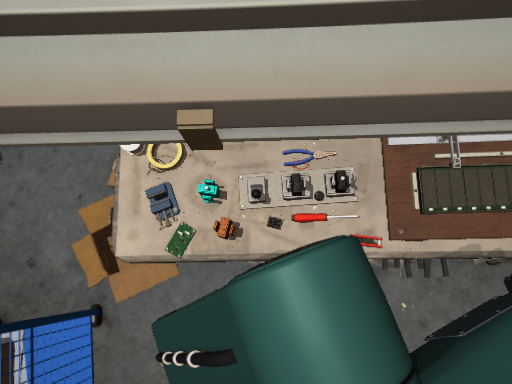

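View pics/sc0.png

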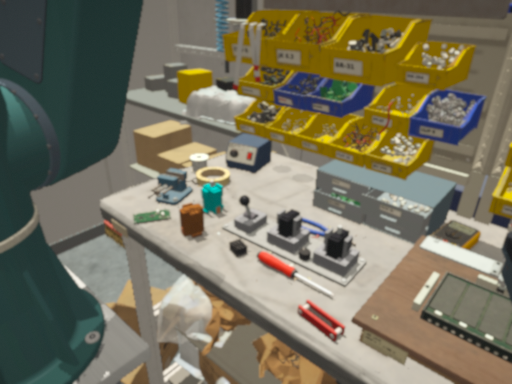

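Top view: the panel spans about (240–357, 168–208). The isolator is at (257,190), and the black carriers are at (295,184) and (341,180). The look-alikes are brown at (225,228) and turquoise at (208,190), both off the panel, so I reject them. In the scene view the carriers are at (289,222) and (340,243). One close crop will show which has the pin.

```bash
python3 - <<'E'
from h import *
a=load('top0');b=load('sc0')
x=cv2.resize(a['color'][155:220,230:365],(800,385),interpolation=cv2.INTER_CUBIC)[:215*2]
y=cv2.resize(b['color'][185:285,220:370],(320,213),interpolation=cv2.INTER_CUBIC)
y=np.pad(y,((0,0),(0,480),(0,0)))
y[:,330:650]=cv2.resize(b['color'][200:270,265:370],(320,213),interpolation=cv2.INTER_CUBIC)
cv2.imwrite('pics/crop0.png',np.vstack([x,y])[:,:,::-1])
P=cloud(a)
hsv=cv2.cvtColor(a['color'],cv2.COLOR_RGB2HSV)
m=np.zeros(P.shape[:2],bool); m[160:215,235:362]=1
for lo,hi in((.03,.042),(.075,.10),(.1,.13)):
    k=((P[...,2]>lo)&(P[...,2]<hi)&m).astype(np.uint8)
    n,l,s,c=cv2.connectedComponentsWithStats(k)
    for i in range(1,n):
        if s[i,4]>3: q=P[l==i]; print(lo,s[i,4],c[i].round(1),q.mean(0).round(4),q.min(0).round(3),q.max(0).round(3))
k=((P[...,2]>.005)&(P[...,2]<.05)&m).astype(np.uint8)
n,l,s,c=cv2.connectedComponentsWithStats(k); i=1+np.argmax(s[1:,4]); 
r=cv2.minAreaRect(P[l==i][:,:2].astype(np.float32)); print(r)
E
```

```text
0.03 305 [337.6 184.3] [ 0.5262 -0.2665  0.0366] [ 0.497 -0.308  0.03 ] [ 0.566 -0.233  0.042]
0.03 300 [295.2 187.1] [ 0.521  -0.15    0.0369] [ 0.491 -0.188  0.03 ] [ 0.561 -0.114  0.042]
0.03 303 [256.1 187.6] [ 0.5226 -0.0418  0.0342] [ 0.485 -0.066  0.03 ] [ 0.556 -0.016  0.042]
0.075 165 [341.  179.2] [ 0.5307 -0.2698  0.0819] [ 0.506 -0.283  0.075] [ 0.558 -0.258  0.1  ]
0.075 166 [296.  182.5] [ 0.5246 -0.1508  0.0812] [ 0.499 -0.164  0.075] [ 0.552 -0.138  0.09 ]
0.075 26 [332.7 179.9] [ 0.5297 -0.2483  0.0801] [ 0.518 -0.252  0.076] [ 0.544 -0.244  0.086]
0.075 30 [349.4 178.5] [ 0.5324 -0.2923  0.08  ] [ 0.52  -0.297  0.076] [ 0.545 -0.289  0.084]
0.075 27 [304.4 181.6] [ 0.5269 -0.1733  0.0796] [ 0.515 -0.177  0.076] [ 0.54  -0.17   0.084]
0.075 25 [287.9 183.2] [ 0.5236 -0.1291  0.0792] [ 0.513 -0.132  0.075] [ 0.536 -0.124  0.085]
0.075 69 [255.6 193.4] [ 0.4952 -0.0429  0.0933] [ 0.483 -0.054  0.085] [ 0.508 -0.03   0.1  ]
0.1 4 [255.8 191.2] [ 0.4996 -0.0438  0.1006] [ 0.498 -0.047  0.1  ] [ 0.5   -0.042  0.101]
((0.5278211236000061, -0.15453903377056122), (0.10733605176210403, 0.33153557777404785), 2.643576145172119)
```

View pics/crop0.png

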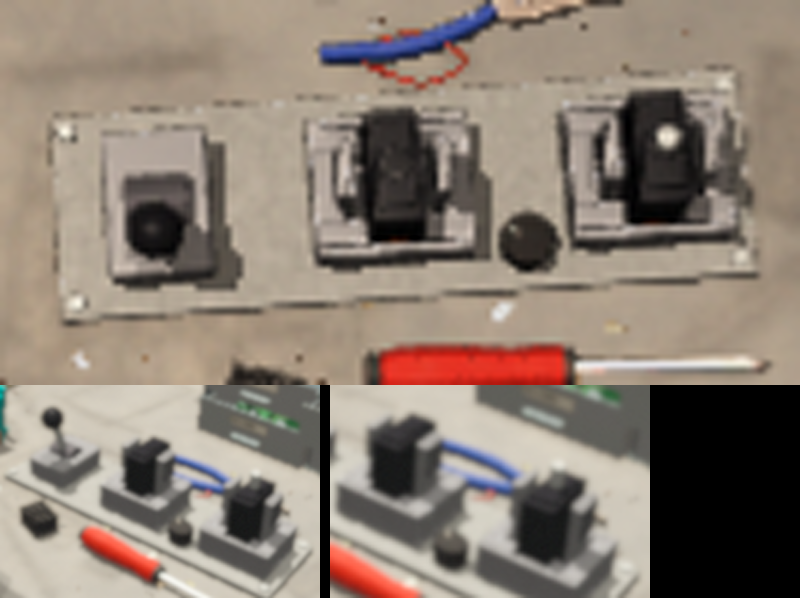

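Only the carrier at (341,180), around world (0.531, -0.270), has the pale pin standing up (crop pixel (668,137)), so it is the blown one. The other at (295,184) has a flat top. Panel yaw is about +0.05 rad. The ball is at about (0.493, -0.042, 0.083). Next I move over to the lever with the fingers shut, turning the tool by +20°.

```bash
python3 -m crank '[-1,0.4,-0.5,0,0.08, -1,0.8,-1,0,0.16, -1,0.8,-1,0,0.22, -1,0.8,-1,0,0.22]' 20
python3 -m crank '[-1,0.16,-0.48,0,0, -1,0.33,-0.96,0,0]'
python3 -m crank '[-1,0.16,-0.48,0,0, -1,0.33,-0.96,0,0]'
python3 -m crank '[-1,0.16,-0.48,0,0, -1,0.33,-0.96,0,0]'
python3 -m crank '[-1,0.16,-0.48,0,0, -1,0.33,-0.96,0,0]'
python3 -m crank '[-1,0.16,-0.48,0,0, -1,0.33,-0.96,0,0, -1,0.33,-0.96,0,0]'
python3 -c "
from h import *
s=telemetry.read_state();print(s['time'],s['tcp_pos'],s['eef_rot'],s['q'])"
```

```text
time: 0.5
tcp_pos: [0.3051, -0.5199, 0.2136]
eef_rot: [[0.999, 0.048, -0.001], [0.048, -0.999, 0.001], [-0.0, -0.002, -1.0]]
force: [0.5, -0.2, 0.2]
gripper_width: 0.062
grip_force: 0.0
time: 0.7
tcp_pos: [0.3323, -0.4267, 0.2138]
eef_rot: [[0.999, 0.049, 0.0], [0.049, -0.999, -0.0], [0.0, 0.0, -1.0]]
force: [0.5, -0.3, -0.1]
gripper_width: 0.0463
grip_force: 0.0
time: 0.9
tcp_pos: [0.3603, -0.3298, 0.2139]
eef_rot: [[0.999, 0.05, 0.0], [0.05, -0.999, -0.0], [0.0, 0.0, -1.0]]
force: [1.2, -0.1, 1.1]
gripper_width: 0.0299
grip_force: 0.0
time: 1.1
tcp_pos: [0.3883, -0.2337, 0.2141]
eef_rot: [[0.999, 0.05, 0.0], [0.05, -0.999, -0.0], [0.0, 0.0, -1.0]]
force: [0.5, -0.5, -0.2]
gripper_width: 0.014
grip_force: 0.0
time: 1.3
tcp_pos: [0.4163, -0.1375, 0.2142]
eef_rot: [[0.999, 0.05, 0.001], [0.05, -0.999, -0.0], [0.001, 0.0, -1.0]]
force: [1.0, -1.5, -0.4]
gripper_width: 0.0003
grip_force: 0.0
time: 1.6
tcp_pos: [0.4455, -0.0375, 0.2142]
eef_rot: [[0.998, 0.055, 0.001], [0.055, -0.998, 0.0], [0.001, -0.0, -1.0]]
force: [-0.6, -1.4, -0.2]
gripper_width: 0.0005
grip_force: 0.0
1.6 [ 0.4454581  -0.03747421  0.2142053 ] [[ 9.98466738e-01  5.53498516e-02  7.52978039e-04]
 [ 5.53495696e-02 -9.98466961e-01  3.90332880e-04]
 [ 7.73428562e-04 -3.48057387e-04 -9.99999640e-01]] [-1.36367161e-01 -3.70701258e-02  2.22994908e+00  6.02111554e-04
  9.48020857e-01  1.37870011e+00]
```

```bash
python3 -m crank '[-1,0,0.02,0.4,0, -1,0,0.04,0.8,0, -1,0,0.04,1,0, -1,0,0.04,1,0]'
python3 -m crank '[-1,0,0,0.25,0, -1,0,0,0.49,0, -1,0,0,0.49,0]'
python3 -m crank '[-1,0.1,0,0,0, -1,0.2,0,0,0, -1,0.3,0,0,0, -1,0.4,0,0,0, -1,0.45,0,0,0]'
python3 -m crank '[-1,0.08,0,0,0, -1,0.16,0,0,0, -1,0.24,0,0,0, -1,0.3,0,0,0, -1,0.3,0,0,0]'
python3 - <<'E'
from h import *
a=snap('top','top1');b=snap('scene','sc1')
cv2.imwrite('pics/c1.png',cv2.resize(b['color'][150:290,200:370],(800,600),interpolation=cv2.INTER_CUBIC)[:,:,::-1])
E
```

```text
time: 2.0
tcp_pos: [0.4426, -0.0458, 0.1115]
eef_rot: [[0.999, 0.049, -0.005], [0.049, -0.999, 0.001], [-0.005, -0.001, -1.0]]
force: [0.3, 0.6, 0.4]
gripper_width: 0.0004
grip_force: 0.0
time: 2.3
tcp_pos: [0.4436, -0.0458, 0.0641]
eef_rot: [[0.999, 0.049, -0.003], [0.049, -0.999, 0.0], [-0.003, -0.0, -1.0]]
force: [-0.0, 0.4, 1.4]
gripper_width: 0.0002
grip_force: 0.0
time: 2.8
tcp_pos: [0.4908, -0.0431, 0.0655]
eef_rot: [[0.999, 0.049, 0.001], [0.049, -0.999, -0.0], [0.001, 0.0, -1.0]]
force: [-2.2, -0.3, 0.5]
gripper_width: 0.0007
grip_force: 0.7
time: 3.3
tcp_pos: [0.5183, -0.0416, 0.0644]
eef_rot: [[0.999, 0.05, -0.004], [0.05, -0.999, 0.0], [-0.004, -0.0, -1.0]]
force: [-7.9, -2.4, 5.3]
gripper_width: 0.0006
grip_force: 5.1
```

View pics/c1.png

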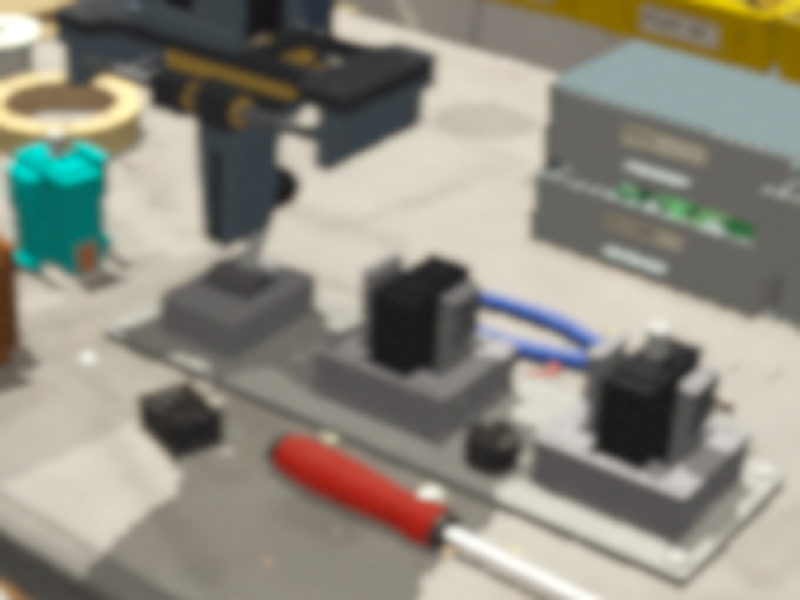

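The lever is over: the ball shows just beyond the finger at crop (285,188), and the force has risen to 8 N at the stop. Now I hold briefly, back off, rise and check the angle.

```bash
python3 -m crank '[-1,0.02,0,0,0, -1,0.02,0,0,0, -1,-0.2,0,0,0, -1,-0.4,0,0,0, -1,-0.4,0,0,0]'
python3 -m crank '[-1,0,0,-0.4,0, 1,0,0.2,-0.8,0, 1,0,0.6,-1,0, 1,0,1,-1,0, 1,0,1,-1,0]'
python3 -m crank '[1,0,0.5,0,0, 1,0,1,0,0, 1,0,1,0,0]'
python3 - <<'E'
from h import *
a=snap('top','top2');b=snap('scene','sc2')
for n,c in(('top',a),('sc',b)):
    P=cloud(c); m=(abs(P[...,0]-.52)<.06)&(abs(P[...,1]+.041)<.03)&(P[...,2]>.068)&(P[...,2]<.11)
    q=P[m]; print(n,len(q),q.mean(0).round(4),q.min(0).round(3),q.max(0).round(3))
    # blown carrier top from this view
    m=(abs(P[...,0]-.531)<.04)&(abs(P[...,1]+.27)<.016)&(P[...,2]>.074)&(P[...,2]<.088)
    q=P[m]; 
    if len(q): print('carrier',len(q),q.mean(0).round(4),q.min(0).round(3),q.max(0).round(3), cv2.minAreaRect(q[:,:2].astype(np.float32)))
E
```

```text
time: 3.9
tcp_pos: [0.4773, -0.0435, 0.0646]
eef_rot: [[0.999, 0.049, -0.002], [0.049, -0.999, 0.0], [-0.002, -0.0, -1.0]]
force: [-0.0, -0.6, -0.2]
gripper_width: 0.0002
grip_force: 0.0
time: 4.4
tcp_pos: [0.4861, -0.1472, 0.1664]
eef_rot: [[0.999, 0.047, 0.003], [0.047, -0.999, -0.002], [0.003, 0.002, -1.0]]
force: [-1.2, 0.1, -0.1]
gripper_width: 0.0297
grip_force: 0.0
time: 4.7
tcp_pos: [0.4904, -0.2477, 0.1654]
eef_rot: [[0.999, 0.046, 0.002], [0.046, -0.999, -0.001], [0.002, 0.001, -1.0]]
force: [0.0, 0.5, 0.2]
gripper_width: 0.0534
grip_force: 0.0
top 76 [ 0.547  -0.0402  0.0897] [ 0.536 -0.052  0.069] [ 0.56  -0.028  0.098]
sc 104 [ 0.5425 -0.0435  0.0848] [ 0.534 -0.053  0.07 ] [ 0.557 -0.029  0.096]
carrier 180 [ 0.5226 -0.2743  0.0798] [ 0.503 -0.284  0.074] [ 0.555 -0.259  0.088] ((0.5290378332138062, -0.2712094187736511), (0.05226917937397957, 0.023726606741547585), 1.417875051498413)
```

The lever is off: the ball is at x = 0.547, about 28 mm past the pivot. Next I move above the blown carrier, then check alignment from the wrist.

```bash
python3 -m crank '[1,0.39,0.25,0,0, 1,0.39,0.25,0,0, 1,0.39,0.25,0,0, 1,0.39,0.25,0.2,0, 1,0.39,0.25,0.2,0]'
python3 - <<'E'
from h import *
a=snap('wrist','w3'); s=telemetry.read_state(); print(s['tcp_pos'],s['gripper_width'],s['eef_rot'])
P=cloud(a); m=(abs(P[...,0]-.53)<.045)&(abs(P[...,1]+.27)<.04)
for lo,hi in((.076,.09),(.09,.105)):
    q=P[m&(P[...,2]>lo)&(P[...,2]<hi)]
    if len(q): print(lo,len(q),q.mean(0).round(4),q.min(0).round(3),q.max(0).round(3), cv2.minAreaRect(q[:,:2].astype(np.float32)))
E
```

```text
time: 5.3
tcp_pos: [0.5276, -0.2646, 0.143]
eef_rot: [[0.999, 0.05, -0.003], [0.05, -0.999, 0.002], [-0.003, -0.002, -1.0]]
force: [0.0, -0.2, 0.6]
gripper_width: 0.0909
grip_force: 0.0
[ 0.52810689 -0.2649999   0.14407479] 0.09098712520318858 [[ 0.99875113  0.04990651 -0.00234974]
 [ 0.04990984 -0.99875278  0.00137796]
 [-0.00227804 -0.00149351 -0.99999629]]
0.076 1927 [ 0.5336 -0.273   0.0802] [ 0.506 -0.3    0.076] [ 0.558 -0.247  0.09 ] ((0.532131016254425, -0.27316048741340637), (0.05127419903874397, 0.052596624940633774), 2.9699203968048096)
0.09 142 [ 0.5325 -0.2731  0.0969] [ 0.527 -0.278  0.09 ] [ 0.537 -0.269  0.099] ((0.5317889451980591, -0.2730931043624878), (0.00902433879673481, 0.009744149632751942), 89.69762420654297)
```

View pics/w3.png

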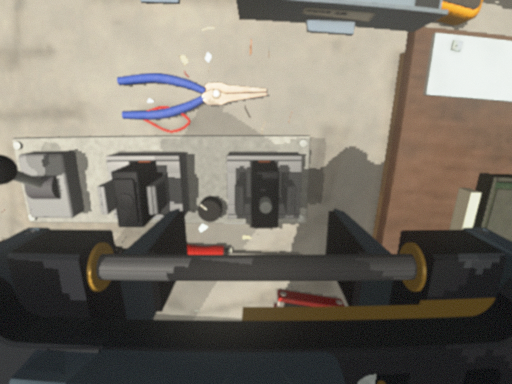

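The wrist view shows the pinned carrier at (264,190) between the open fingers, with the good carrier at (138,190). I shift about 3 mm and 7 mm, then descend 97 mm.

```bash
python3 -m crank '[1,0.03,0.07,0,0, 1,0.03,0.07,0.3,0, 1,0.03,0.07,0.6,0, 1,0.03,0.07,0.8,0, 1,0.03,0.07,0.9,0]'
python3 -m crank '[1,0,0,0.06,0, 1,0,0,0.06,0, 1,0,0,0.06,0]'

```

```text
time: 5.85
tcp_pos: [0.5323, -0.2733, 0.054]
eef_rot: [[0.999, 0.049, -0.001], [0.049, -0.999, 0.001], [-0.001, -0.001, -1.0]]
force: [-0.3, -0.2, 0.0]
gripper_width: 0.0912
grip_force: 0.0
time: 6.15
tcp_pos: [0.5332, -0.2737, 0.05]
eef_rot: [[0.999, 0.049, 0.001], [0.049, -0.999, -0.001], [0.001, 0.001, -1.0]]
force: [0.1, -0.9, 0.8]
gripper_width: 0.0911
grip_force: 0.0
```

```bash
python3 -m crank '[0,0,-0.01,0.02,0, -1,0,-0.01,0.02,0, -1,0,-0.01,0.02,0, -1,0,-0.01,0.02,0, -1,0,-0.01,0.02,0]' 22
python3 -m crank '[-1,0,0,0,0, -1,0,0,0,0, -1,0,0,0,0, -1,0,0,0,0, -1,0,0,0,0]'
```

```text
time: 6.65
tcp_pos: [0.5326, -0.2723, 0.047]
eef_rot: [[0.999, 0.049, 0.0], [0.049, -0.999, -0.0], [0.0, 0.0, -1.0]]
force: [0.1, -0.1, -0.1]
gripper_width: 0.0544
grip_force: 0.0
time: 7.15
tcp_pos: [0.5326, -0.2723, 0.0473]
eef_rot: [[0.999, 0.049, 0.0], [0.049, -0.999, -0.0], [0.0, 0.0, -1.0]]
force: [-1.7, 1.2, 6.6]
gripper_width: 0.038
grip_force: 22.0
```

```bash
python3 -m crank '[-1,0,0,0,0, -1,0,0,-0.05,0, -1,0,0,-0.1,0, -1,0,0,-0.15,0, -1,0,0,-0.2,0]'
python3 -m crank '[-1,0,0,-0.08,0, -1,0,0,-0.16,0, -1,0,0,-0.24,0, -1,0,0,-0.32,0, -1,0,0,-0.4,0]'
python3 -m crank '[-1,0,0,-0.1,0, -1,0,0,-0.2,0, -1,0,0,-0.3,0, -1,0,0,-0.36,0, -1,0,0,-0.4,0]'
python3 -m crank '[-1,0,0,0,0, -1,0,0,0,0, -1,0,0,0,0, -1,0,0,0,0, -1,0,0,0,0]'
python3 - <<'E'
from h import *
b=snap('scene','sc4')
cv2.imwrite('pics/c4.png',cv2.resize(b['color'][130:290,200:400],(750,600),interpolation=cv2.INTER_CUBIC)[:,:,::-1])
E
```

```text
time: 7.65
tcp_pos: [0.5326, -0.2723, 0.0674]
eef_rot: [[0.999, 0.049, 0.0], [0.049, -0.999, -0.0], [0.0, 0.0, -1.0]]
force: [-0.4, 0.2, -1.8]
gripper_width: 0.0377
grip_force: 22.0
time: 8.15
tcp_pos: [0.5326, -0.2723, 0.1077]
eef_rot: [[0.999, 0.049, 0.0], [0.049, -0.999, -0.0], [0.0, 0.0, -1.0]]
force: [-0.4, -0.3, -0.9]
gripper_width: 0.0378
grip_force: 22.0
time: 8.65
tcp_pos: [0.5327, -0.2724, 0.1477]
eef_rot: [[0.999, 0.049, 0.001], [0.049, -0.999, -0.0], [0.001, 0.0, -1.0]]
force: [-0.8, -0.3, -0.3]
gripper_width: 0.0381
grip_force: 22.0
time: 9.15
tcp_pos: [0.5324, -0.2722, 0.1467]
eef_rot: [[0.999, 0.049, -0.0], [0.049, -0.999, 0.0], [-0.0, -0.0, -1.0]]
force: [0.3, -0.2, -0.6]
gripper_width: 0.038
grip_force: 22.0
```

View pics/c4.png

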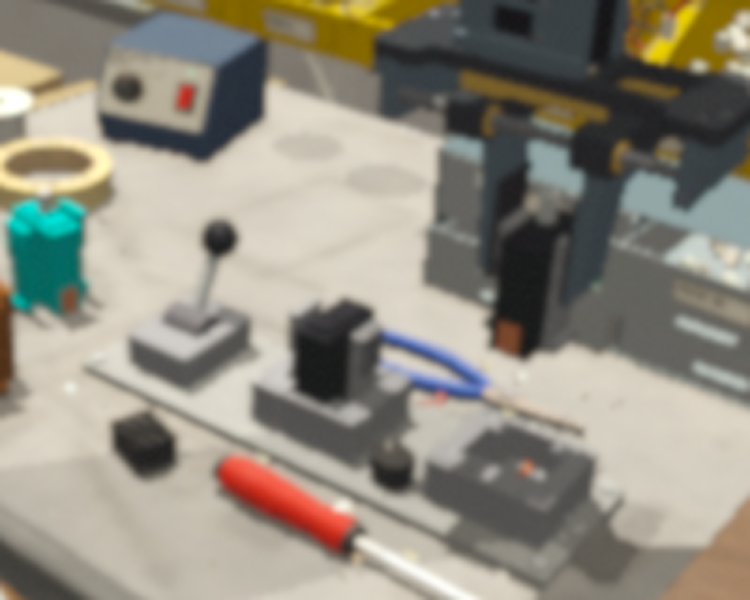

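The blown carrier hangs upright in the fingers at crop (530,270), clear of its empty base at (510,470). The good carrier is still seated at (335,350), and the lever is off with its ball at (219,238).

```bash
python3 -c "
from rig import env; print(env.job_done())"
```

```text
the job is handed in; nothing more can be done
None
```

I pushed the isolator to off, drew the blown carrier, and handed the job in at about 9 s with it held upright and still about 10 cm above its seat, gripped at 22 N; the other carrier stayed seated, and the hand-in returned no verdict.

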